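# Roll the pipe stub into the V-block

### The job

Roll the thick grey pipe stub along the baseboard by pushing its side with the fingertips, up the gentle ramp of the wooden V-block and over its low lip, so that it drops fully home along the V with neither end sticking out of the block. Do not grasp or lift it, and leave the thin tube and the model-railway things around it where they are.

Things in the scene. Friction and masses are not known exactly. Their poses are not given: they have to be found in the camera images.
- pipe_stub: Plain grey pipe stub (solid to the touch, about 0.18 kg), 44 mm in diameter and 130 mm long, lying on its side on the baseboard in front of the V-block's ramp and parallel to the V within 9 degrees. Origin at its middle, on its axis (22 mm above the board as it lies); its own x axis runs along the stub, y and z turn as it rolls. It rolls freely and may roll on by itself if it is struck.
- v_block: Wooden V-block fixed to the board, 190 mm along the V (its x, open-ended), 132 mm across (y). Origin on the board under the V's bottom, midway along; z up. Ramp side is +y: the ramp rises evenly from y=+80 mm to a lip 10 mm high at y=+20 to +17 mm, then a 30 degree flank falls to the V's bottom at y=0. The far flank rises at 45 degrees to a flat top 34 mm high at y=-34 to -52 mm.
- v_seat (a point): Point on the stub's axis when it lies home in the V: 27.5 mm above the board, at y=+3.6 mm and x=0 of the block; axes as the block's. On the lip the stub's axis is 32 mm high; pushed past the lip (axis at less than about y=+17 mm of the block) the stub drops home by itself. Bearing down on the stub while pushing can wedge it against the ramp.
- thin_tube: Bystander: thin grey tube, 20 mm in diameter and 130 mm long, lying loose beside the work. Origin at its middle, on its axis; x along the tube.
- coal_wagon: Bystander: open black model wagon, 29 x 108 x 27 mm, loose. Origin under its middle; y along its length.
- sand_block: Bystander: brown cork sanding block, 41 x 69 x 26 mm, loose. Origin under its middle; y along its length.
- van_green: Bystander: green covered model wagon with a grey roof, 30 x 116 x 44 mm, loose. Origin under its middle; y along its length.
There are look-alikes about, which are no part of the job. What is shaped like the pipe_stub but blue or red is not meant.

How it is judged (in metres and radians):
On the way:
1. the stub is rolling along the baseboard in front of the lip (angular speed of pipe_stub above 0.25 rad/s and y of pipe_stub in the frame of v_block above 0.03 m), for 0.2 s.
At the end, for the whole second after the job is handed in: The stub lies still in the V: its axis within 5 mm across and 3 mm in height (4 mm downward) of the home position, parallel to the V within 0.06 rad, its middle within 30 mm of the block's middle so that neither end sticks out; the bystanders are within 20 mm of where they stood (y of pipe_stub in the frame of v_seat between -0.005 and 0.005 m and z of pipe_stub in the frame of v_seat between -0.004 and 0.003 m and x of pipe_stub in the frame of v_seat between -0.03 and 0.03 m and angle between the x axis of pipe_stub and the x axis of v_block, either way round below 0.06 rad and linear speed of pipe_stub below 0.01 m/s and angular speed of pipe_stub below 0.4 rad/s and distance of each of thin_tube, coal_wagon, sand_block, van_green from where it was at the start of the episode below 0.02 m); the robot touches nothing.
It fails at once if the stub is lifted off the baseboard in front of the ramp (height (world z) of pipe_stub above 0.03 m and y of pipe_stub in the frame of v_block above 0.09 m).
It fails at once if the stub is lifted or thrown clear above the block (axis over 42 mm high) (height (world z) of pipe_stub above 0.042 m).
It fails at once if a bystander is moved more than 20 mm (distance of any of thin_tube, coal_wagon, sand_block, van_green from where it was at the start of the episode above 0.02 m).
It also fails if it takes over 35 s, if anything falls off the work surface, if the arm or the gripper's body presses on something with over 40 N, if the wrist force passes 120 N, or if a joint passes its speed limit or range.

### The arm

A 6-joint arm with a two-finger parallel gripper is mounted at the origin on the work surface; the furniture and walls round the work are solid. World frame = base frame: x ahead of the robot, y to its left, z up, the work surface at z = 0. Lengths are in mm, angles in rad, forces in N, time in s.
With the tool pointing down it reaches from about 300 to 1000 mm from the base axis. Payload 5.1 kg.
Tool frame: the origin (TCP) lies midway between the tips of the shut fingers; the grasp point (between the pads) lies 19 mm behind it; z points along the fingers, y is the line along which they close (so a half turn about z gives the same grasp; the last joint's range is limited). The gripper opens to 95 mm and grips with 3 to 60 N. Pads are 20 mm wide; open, the fingers measure 119 mm over their backs; the gripper's body (75 mm by 180 mm) begins 59 mm behind the grasp point.
Start: joints at [1.168, 0.124, 1.65, -0, 1.367, -0.083], TCP at [204.366, 617.025, 214.656] pointing down, gripper open.
Joint ranges: [-2.61, 2.61], [-1.02, 2.33], [0.03, 2.71], [-1.35, 4.49], [0.32, 2.68], [-2.91, 2.91]. Speed limits (rad/s): [2.57, 2.57, 3.14, 3.14, 3.14, 3.14].

### API

Orientations are given as a unit quaternion [x, y, z, w].
In Python, from station import bot gives the robot as it stands.
- The arm moves only by the shell command python3 -m creep 'ROWS'. ROWS is JSON, a list of rows, each a list of 3 entries, a list of its own where there are three numbers: the closure, from -1 (fully open) to 1 (shut), so that 0 is half open, then the shift along the tool's x, y, z scaled (see below), then the turn, a rotation vector about the tool's x, y, z scaled (see below). In form: [[gripper, [tx, ty, tz], [wx, wy, wz]], ...]. A call has exactly 8 rows; each row shifts and turns the commanded pose from where the row before left it, along the tool's axes as they then stand; what a row does not reach is not made up. The controller multiplies each number of a shift by 0.06 m and each number of a turn by 4 degrees. A row lasts 1/8 s, in which the tool goes at most 62.5 mm and 10.7 degrees, less where a joint would pass 70% of its speed; a pose out of reach is approached as far as the arm can. A call with a number of a shift or a turn outside -1 to 1 is refused whole. A call with a gripper value outside its range is refused whole. The fingers move at their own pace and stop on an object; the grip force is fixed at half the most. Time passes only in rows, so rows that do not move let the fingers close, or fill a call up. It gives the time, the measured TCP pose, the force, the opening and the grip force at its end, in the units of the state.
- bot.read_state(): the state, without advancing time (a new reading comes with each control period).
- bot.read_camera(name): name is "scene" or "top"; returns a dict with "image" (480x640x3 uint8, red, green, blue), "mtx" (3x3 intrinsics, pixels), "pose" (4x4, takes a point from camera to world coordinates). Camera axes: x right, y down, z forward; pixel columns grow to the right and rows downward; lengths in mm; the calibration is good to about 2 mm. A picture is of the moment at which its call begins. There is no depth.
- bot.finish_job(): hands the job in; it is judged then, once.
Trained networks look in the newest picture that a camera, given by its name, has taken for a name from the list of things; names that differ only in an ending like _2 or _b are one class to them, and where a whole thing is asked for, a point or a joint stands for the part that bears it (a point fixed in the world has none). Each returns a list of dicts, best first, with "score" (0 to 1); they miss things now and then, are a little off and sometimes report something else, mostly with a low value. They report only what shows in the picture. A call takes as long as a camera call. They do not tell look-alikes from the thing itself.
- bot.find_in(label, camera): "location" ([x, y, z] in mm, in world coordinates, good to about 4 mm: the middle of the surface that is visible of it).
- bot.tip_of(label, camera): "location" ([x, y, z] in mm, in world coordinates, good to about 4 mm: a listed point, or the origin of a listed thing).
The state is a dict: "clock": time; "joint_pos": joint angles; "qd": joint speeds; "joint_torque": joint torques, N m; "position": TCP position; "eef_rot": TCP orientation; "ft_force": force on the tool from outside, world axes, zero at the start; "moment": the same for the moment, N m; "opening": opening from 0.0 (shut) to 1.0 (fully open); "grip_force": force on a finger pad.
Only numpy, scipy, OpenCV 4.12 (cv2) and the standard library are available. Lean on these libraries where they do the work, as an engineer would, in place of code of your own. Each camera call takes 0.05 s, during which the arm holds its last target. There are 200 camera calls.

## Working session

There is one attempt and no reset: what is moved stays moved. The work goes in short steps, Python scripts to look and compute and a shell command to move; the robot and the scene stay as the last step left them, time stands still between calls to the robot, and variables do not carry over. Pictures are saved under pics/ and viewed, at most 10 in all, crops included, and the job is handed in when it is done.

```bash
mkdir -p pics; python3 - <<'E'
from station import bot
import cv2
s=bot.read_state(); print(s["clock"],s["position"],s["eef_rot"],s["opening"])
for c in ("scene","top"):
    d=bot.read_camera(c); cv2.imwrite(f"pics/{c}0.png",d["image"][:,:,::-1])
    for n in ("pipe_stub","v_block","v_seat","thin_tube","coal_wagon","sand_block","van_green"):
        print(c,n,[(round(r["score"],2),[round(v) for v in r["location"]]) for r in bot.tip_of(n,c)])
E
```

```text
0.0 [204.12242213 616.45365735 213.37857807] [ 1.59228437e-01  9.87241229e-01 -9.94915723e-04 -2.64755735e-04] 0.9988683348111917
scene pipe_stub [(0.8, [325, 207, 22]), (0.8, [269, 367, 22]), (0.78, [507, 219, 21])]
scene v_block [(0.69, [587, 92, -1]), (0.18, [588, 97, 24])]
scene v_seat [(0.67, [588, 99, 26]), (0.43, [397, -43, 0])]
scene thin_tube [(0.63, [408, 473, 9])]
scene coal_wagon [(0.64, [502, 467, 1]), (0.55, [590, 93, -3])]
scene sand_block [(0.74, [396, -43, 0])]
scene van_green [(0.83, [636, 452, 3])]
top pipe_stub [(0.95, [267, 370, 19]), (0.7, [509, 219, 24]), (0.65, [326, 201, 20])]
top v_block [(0.97, [588, 91, 0])]
top v_seat [(0.81, [589, 97, 26])]
top thin_tube [(0.78, [412, 470, 12])]
top coal_wagon [(0.78, [500, 468, 1]), (0.15, [507, 220, 24])]
top sand_block [(0.98, [397, -42, 0])]
top van_green [(0.67, [639, 458, 0])]
```

View pics/top0.png

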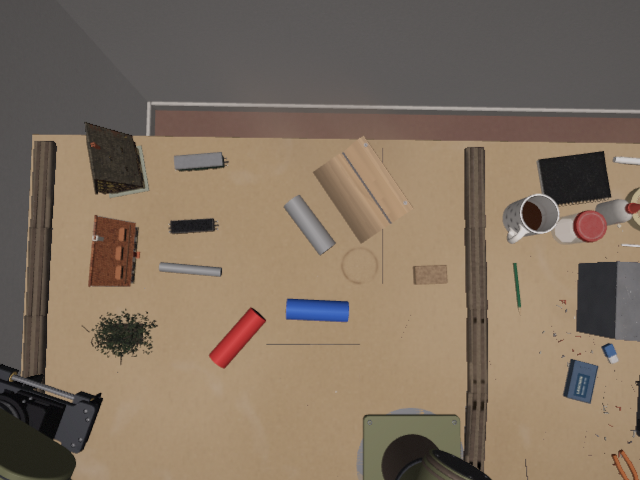

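View pics/scene0.png

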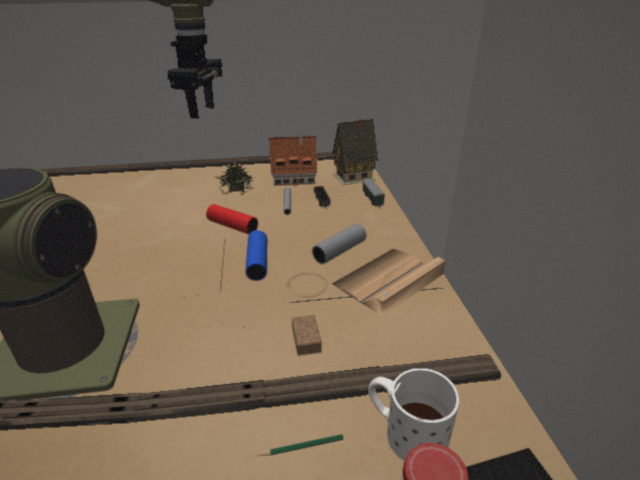

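Top view: grey stub spans about (292,200)–(326,250). The V-block's ramp foot edge runs (314,172)–(366,243), and its far top edge (363,137)–(412,205). The blue and red look-alikes are at (317,310) and (238,337). Next I measure the axes on an enlarged crop.

```bash
cat > h.py <<'E'
from station import bot
import cv2, numpy as np
def bp(d,uv,z):
    K=np.array(d["mtx"]);T=np.array(d["pose"])
    r=T[:3,:3]@np.linalg.solve(K,[uv[0],uv[1],1.]);o=T[:3,3]
    return (o+r*(z-o[2])/r[2])[:2]
E
python3 - <<'E'
from h import *
d=bot.read_camera("top"); im=d["image"]
print(np.array(d["pose"])[:3,3])
c=cv2.resize(im[120:270,270:430,::-1],None,fx=5,fy=4*1.0*5/4*0.8,interpolation=cv2.INTER_CUBIC)
c=cv2.resize(im[125:265,275:425,::-1],None,fx=4,fy=4,interpolation=cv2.INTER_CUBIC)
cv2.imwrite("pics/crop.png",c)
hsv=cv2.cvtColor(im,cv2.COLOR_RGB2HSV)
m=np.zeros(im.shape[:2],np.uint8); m[185:265,275:345]=(hsv[185:265,275:345,1]<45)*255
m=cv2.morphologyEx(m,cv2.MORPH_OPEN,np.ones((3,3)))
cs=max(cv2.findContours(m,0,2)[0],key=cv2.contourArea)
w=np.array([bp(d,p[0],22) for p in cs],np.float32); print(cv2.minAreaRect(w)); b=cv2.boxPoints(cv2.minAreaRect(w)); print(b)
E
```

```text
[ 392.51710275  228.08709671 1018.78792154]
((506.5683898925781, 221.41510009765625), (132.2900848388672, 42.32493591308594), 37.12344741821289)
[[441.0562  198.36792]
 [466.60074 164.62067]
 [572.08057 244.46228]
 [546.536   278.20953]]
```

View pics/crop.png

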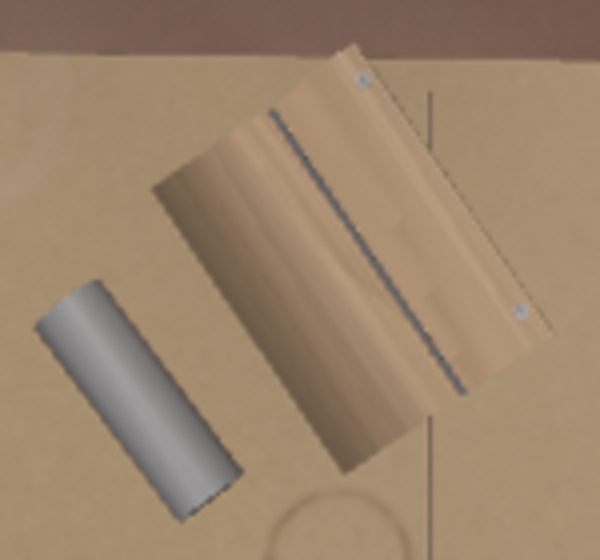

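The crop (4x, offset 275,125) shows the V line at (272,112)–(463,393), the ramp foot at (153,188)–(346,472), and the stub clear in front of the ramp. I compute the block frame from these.

```bash
python3 - <<'E'
from h import *
d=bot.read_camera("top")
q=lambda u,v,z: bp(d,(275+(u+.5)/4-.5,125+(v+.5)/4-.5),z)
for n,a,b,z in (("V",(272,112),(463,393),2),("foot",(153,188),(346,472),0),("far",(354,45),(552,332),34),("far0",(354,45),(552,332),34)):
    A,B=q(*a,z),q(*b,z); e=A-B; print(n,A,B,(A+B)/2,np.hypot(*e),np.degrees(np.arctan2(e[1],e[0])))
s=bot.read_state()
from scipy.spatial.transform import Rotation as R
print(R.from_quat(s["eef_rot"]).as_matrix().round(3))
for c in ("scene","top"):
    for i in range(2):
        bot.read_camera(c)
        print(bot.tip_of("v_block",c)[0]["location"],[r["location"] for r in bot.tip_of("pipe_stub",c)])
E
```

```text
V [668.18129245 147.86798463] [513.36944899  42.81813084] [590.77537072  95.34305773] 187.0886919515042 34.159431001425496
foot [625.37625005 213.14749859] [469.66656566 106.79676207] [547.52140786 159.97213033] 188.5629469775681 34.33333253033928
far [696.59080748 106.45519122] [542.63080136   0.93877819] [619.61080442  53.69698471] 186.64778836648424 34.42477066535398
far0 [696.59080748 106.45519122] [542.63080136   0.93877819] [619.61080442  53.69698471] 186.64778836648424 34.42477066535398
[[-0.949  0.314 -0.   ]
 [ 0.314  0.949  0.   ]
 [ 0.     0.    -1.   ]]
[590.2, 93.9, -0.9] [[268.1, 368.3, 22.7], [506.6, 218.2, 21.4], [326.6, 207.4, 23.2]]
[590.4, 92.0, -0.5] [[507.2, 217.7, 19.7], [266.5, 368.5, 22.3]]
[507.6, 220.9, 21.1] [[324.1, 201.1, 23.3], [505.7, 219.7, 22.4], [266.2, 370.7, 18.4]]
[591.8, 95.5, -1.8] [[507.7, 216.2, 20.3], [265.0, 370.2, 20.0]]
```

```bash
cat >> h.py <<'E'
C=np.array([591,94.]);A=np.radians(34.3);U=np.array([np.cos(A),np.sin(A)]);V=np.array([-U[1],U[0]])
def blk(p): p=np.array(p[:2])-C; return p@U,p@V
E
python3 - <<'E'
from h import *
s=bot.read_state(); p=s["position"]; 
T=C+198*V; n=16; a0=np.arctan2(.949,.314); th=(A-a0)/n
M=np.zeros((2,2))
for i in range(n):
    a=a0+th*(i+.5); y=[np.cos(a),np.sin(a)]; x=[-y[1],y[0]]
    M+=np.array([x,y]).T
print(T,np.degrees(th)/-4,np.linalg.solve(M,T-p[:2])/60,p[2])
E
```

```text
[479.42184231 257.56746231] 0.584248935125977 [-0.46231754 -0.12883327] 214.6838294001905
```

```bash
python3 -m creep '[[-0.6,[-0.46,-0.13,0],[0,0,0.58]],[-0.6,[-0.46,-0.13,0],[0,0,0.58]],[-0.6,[-0.46,-0.13,0],[0,0,0.58]],[-0.6,[-0.46,-0.13,0],[0,0,0.58]],[-0.6,[-0.46,-0.13,0],[0,0,0.58]],[-0.6,[-0.46,-0.13,0],[0,0,0.58]],[-0.6,[-0.46,-0.13,0],[0,0,0.58]],[-0.6,[-0.46,-0.13,0],[0,0,0.58]]]'
python3 -m creep '[[-0.6,[-0.46,-0.13,0.15],[0,0,0.59]],[-0.6,[-0.46,-0.13,0.15],[0,0,0.59]],[-0.6,[-0.46,-0.13,0.15],[0,0,0.59]],[-0.6,[-0.46,-0.13,0.15],[0,0,0.59]],[-0.6,[-0.46,-0.13,0.15],[0,0,0.59]],[-0.6,[-0.46,-0.13,0.15],[0,0,0.59]],[-0.6,[-0.46,-0.13,0.15],[0,0,0.59]],[-0.6,[-0.46,-0.13,0.15],[0,0,0.59]]]'
cat > look.py <<'E'
from h import *
import sys
from scipy.spatial.transform import Rotation as R
s=bot.read_state(); m=R.from_quat(s["eef_rot"]).as_matrix()
print("t",s["clock"],"tcp",s["position"],"blk",blk(s["position"]),"yaw",np.degrees(np.arctan2(m[1,1],m[0,1])),"tilt",m[:,2].round(3),"F",s["ft_force"],s["opening"])
for c in ("top","scene"):
    d=bot.read_camera(c)
    if len(sys.argv)>1: cv2.imwrite(f"pics/{sys.argv[1]}_{c}.png",d["image"][:,:,::-1])
    print(c,[(round(r["score"],2),r["location"],np.round(blk(r["location"]))) for r in bot.tip_of("pipe_stub",c)])
E
python3 look.py a
```

```text
clock: 2.5
position: [374.2, 462.8, 214.8]
eef_rot: [0.317, 0.948, 0.0, 0.0]
ft_force: [0.4, -0.6, -0.7]
opening: 0.801
grip_force: 0.0
clock: 3.5
position: [485.0, 263.0, 142.5]
eef_rot: [0.468, 0.884, 0.0, 0.0]
ft_force: [0.6, 0.3, -0.3]
opening: 0.8
grip_force: 0.0
t 3.5 tcp [484.97637744 263.01105292 142.54228512] blk (np.float64(7.656197105905574), np.float64(199.36681568582918)) yaw 34.159152581479546 tilt [ 0.  0. -1.] F [ 0.56974567  0.31694481 -0.31508547] 0.7995011734767872
top [(0.87, [266.1, 372.1, 19.4], array([-112.,  413.])), (0.57, [508.2, 219.9, 19.8], array([  3., 151.]))]
scene [(0.84, [266.9, 367.2, 19.4], array([-114.,  408.])), (0.82, [323.2, 206.9, 20.3], array([-158.,  244.])), (0.67, [509.0, 218.7, 19.8], array([  3., 149.]))]
```

View pics/a_top.png

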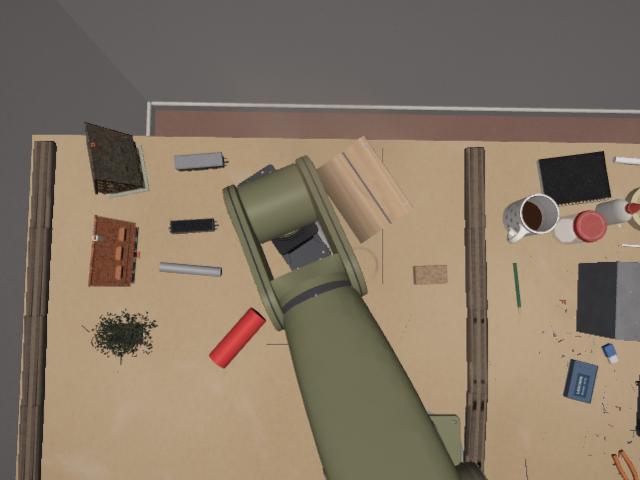

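The arm is just behind the stub, toward the red look-alike, and nothing has been disturbed. Lowering to z≈14 mm.

```bash
python3 -m creep '[[-0.6,[0,-0.04,0.37],[0,0,0]],[-0.6,[0,-0.04,0.37],[0,0,0]],[-0.6,[0,0,0.37],[0,0,0]],[-0.6,[0,0,0.37],[0,0,0]],[-0.6,[0,0,0.35],[0,0,0]],[-0.6,[0,0,0.2],[0,0,0]],[-0.6,[0,0,0.1],[0,0,0]],[-0.6,[0,0,0],[0,0,0]]]'
python3 -m creep '[[-0.6,[-0.04,0,0],[0,0,0]],[-0.6,[-0.04,0,0],[0,0,0]],[-0.6,[-0.04,0,0],[0,0,0]],[-0.6,[-0.04,0,0],[0,0,0]],[-0.6,[-0.05,0,0],[0,0,0]],[-0.6,[-0.05,0,0],[0,0,0]],[-0.6,[-0.05,0,0],[0,0,0]],[-0.6,[-0.05,0,0],[0,0,0]]]'
python3 look.py b
```

```text
clock: 4.7
position: [480.7, 261.5, 15.1]
eef_rot: [0.467, 0.884, 0.0, 0.0]
ft_force: [0.0, 0.9, 0.3]
opening: 0.798
grip_force: 0.0
clock: 5.7
position: [492.8, 243.1, 14.8]
eef_rot: [0.468, 0.884, -0.0, -0.0]
ft_force: [0.4, 0.4, 0.7]
opening: 0.8
grip_force: 0.0
t 5.7 tcp [492.83005547 243.11707525  14.81368862] blk (np.float64(2.9333324997737287), np.float64(178.50668250490813)) yaw 34.23741875586238 tilt [-0. -0. -1.] F [0.3975293  0.35547654 0.74176535] 0.800297173606028
top [(0.87, [266.8, 370.2, 18.3], array([-112.,  411.]))]
scene [(0.85, [267.4, 368.4, 24.7], array([-113.,  409.])), (0.77, [324.3, 204.1, 23.0], array([-158.,  241.])), (0.69, [516.3, 208.8, 21.2], array([  3., 137.]))]
```

View pics/b_scene.png

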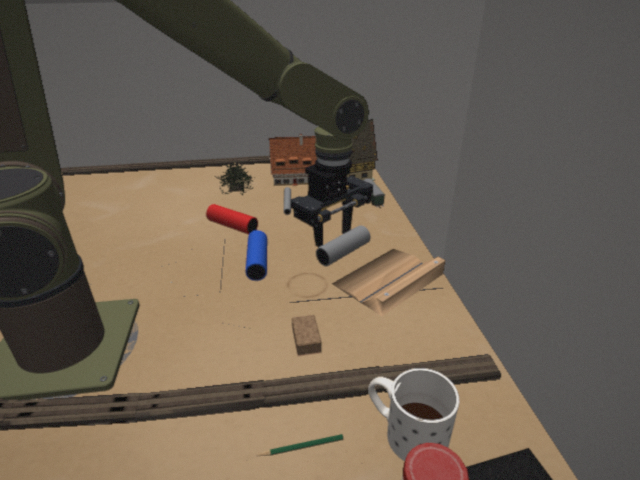

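Scene view: both fingertips stand behind the stub, which sits at about (343,245) and is rolling ahead, parallel to the ramp. I keep pushing gently.

```bash
python3 -m creep '[[-0.6,[-0.06,0,0],[0,0,0]],[-0.6,[-0.06,0,0],[0,0,0]],[-0.6,[-0.06,0,0],[0,0,0]],[-0.6,[-0.06,0,0],[0,0,0]],[-0.6,[-0.06,0,0],[0,0,0]],[-0.6,[-0.06,0,0],[0,0,0]],[-0.6,[-0.06,0,0],[0,0,0]],[-0.6,[-0.06,0,0],[0,0,0]]]'
python3 look.py
python3 -m creep '[[-0.6,[-0.06,0,0],[0,0,0]],[-0.6,[-0.06,0,0],[0,0,0]],[-0.6,[-0.06,0,0],[0,0,0]],[-0.6,[-0.06,0,0],[0,0,0]],[-0.6,[-0.06,0,0],[0,0,0]],[-0.6,[-0.06,0,0],[0,0,0]],[-0.6,[-0.06,0,0],[0,0,0]],[-0.6,[-0.06,0,0],[0,0,0]]]'
python3 look.py c
```

```text
clock: 6.9
position: [509.1, 219.3, 14.9]
eef_rot: [0.468, 0.884, -0.0, 0.0]
ft_force: [0.2, 0.4, -0.0]
opening: 0.8
grip_force: 0.0
t 6.9 tcp [509.09730966 219.28830708  14.86257262] blk (np.float64(2.943551862125687), np.float64(149.65475628113657)) yaw 34.23795663412588 tilt [ 0. -0. -1.] F [ 0.22790204  0.43009295 -0.00856874] 0.799921102906595
top [(0.98, [325.1, 202.3, 18.9], array([-159.,  239.])), (0.88, [268.1, 369.6, 19.6], array([-111.,  410.]))]
scene [(0.75, [532.6, 183.4, 20.4], array([  2., 107.])), (0.7, [321.7, 209.0, 22.7], array([-158.,  247.])), (0.59, [268.7, 364.6, 23.7], array([-114.,  405.]))]
clock: 8.1
position: [525.3, 195.5, 14.8]
eef_rot: [0.468, 0.884, -0.0, -0.0]
ft_force: [-0.1, -0.4, -1.4]
opening: 0.796
grip_force: 0.0
t 8.1 tcp [525.26238584 195.47715902  14.84986479] blk (np.float64(2.8792915387166063), np.float64(120.8749659657762)) yaw 34.2379126225206 tilt [-0. -0. -1.] F [-0.06191694 -0.36458696 -1.40149513] 0.795869708057958
top [(0.87, [268.3, 368.9, 17.7], array([-112.,  409.])), (0.75, [322.9, 203.5, 23.1], array([-160.,  242.]))]
scene [(0.83, [547.6, 165.2, 23.0], array([ 4., 83.])), (0.62, [267.8, 369.1, 25.0], array([-112.,  409.])), (0.56, [323.8, 207.4, 23.7], array([-157.,  244.]))]
```

View pics/c_scene.png

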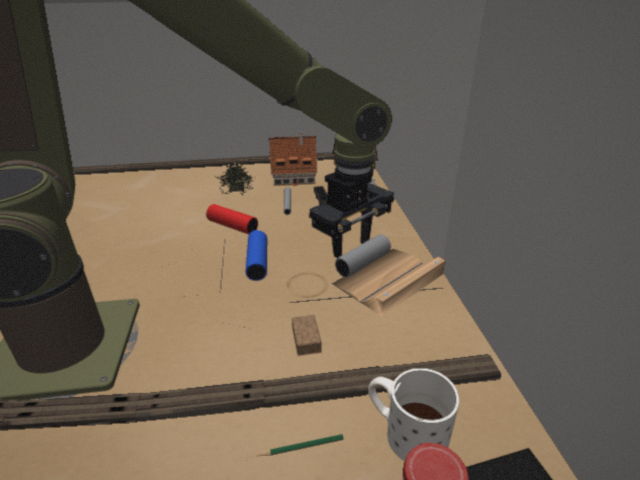

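The stub is at the ramp foot, centred about 3 mm off along the V, with both fingers behind it. I now go up the ramp, raising the fingers slightly with the slope.

```bash
python3 -m creep '[[-0.6,[-0.06,0,0],[0,0,0]],[-0.6,[-0.06,0,0],[0,0,0]],[-0.6,[-0.06,0,-0.01],[0,0,0]],[-0.6,[-0.06,0,-0.01],[0,0,0]],[-0.6,[-0.06,0,-0.01],[0,0,0]],[-0.6,[-0.06,0,-0.01],[0,0,0]],[-0.6,[-0.06,0,-0.01],[0,0,0]],[-0.6,[-0.06,0,-0.01],[0,0,0]]]'
python3 look.py
python3 -m creep '[[-0.6,[-0.06,0,-0.01],[0,0,0]],[-0.6,[-0.06,0,-0.01],[0,0,0]],[-0.6,[-0.06,0,-0.01],[0,0,0]],[-0.6,[-0.06,0,-0.01],[0,0,0]],[-0.6,[-0.06,0,-0.01],[0,0,0]],[-0.6,[-0.06,0,-0.01],[0,0,0]],[-0.6,[-0.06,0,-0.01],[0,0,0]],[-0.6,[-0.06,0,-0.01],[0,0,0]]]'
python3 look.py d
```

```text
clock: 9.3
position: [541.4, 171.7, 18.5]
eef_rot: [0.468, 0.884, -0.0, -0.0]
ft_force: [-0.7, 1.1, 0.7]
opening: 0.8
grip_force: 0.9
t 9.3 tcp [541.43592095 171.66944039  18.46847806] blk (np.float64(2.8239516952465546), np.float64(92.09324187623969)) yaw 34.23757519327864 tilt [-0. -0. -1.] F [-0.73911232  1.05646405  0.65191498] 0.8000926050972694
top [(0.83, [268.3, 369.0, 17.6], array([-112.,  409.])), (0.73, [325.1, 200.0, 19.7], array([-160.,  237.]))]
scene [(0.71, [265.7, 366.5, 22.3], array([-115.,  408.])), (0.7, [563.5, 142.8, 23.4], array([ 5., 56.])), (0.64, [323.8, 206.6, 20.2], array([-157.,  244.]))]
clock: 10.5
position: [557.7, 147.9, 23.3]
eef_rot: [0.468, 0.884, -0.0, -0.0]
ft_force: [-1.2, 2.4, 0.8]
opening: 0.8
grip_force: 1.1
t 10.5 tcp [557.65819733 147.8514131   23.29381289] blk (np.float64(2.803067735903491), np.float64(63.27553483854096)) yaw 34.23301059296917 tilt [-0.  0. -1.] F [-1.18136383  2.3976534   0.76187044] 0.8004849214881665
top [(0.72, [329.1, 202.2, 20.2], array([-155.,  237.])), (0.56, [269.6, 368.0, 19.4], array([-111.,  407.])), (0.44, [503.3, 466.7, 0.5], array([138., 357.]))]
scene [(0.9, [325.8, 204.4, 21.6], array([-157.,  241.])), (0.67, [579.4, 118.0, 29.2], array([ 4., 26.])), (0.58, [270.1, 366.1, 20.9], array([-112.,  406.]))]
```

View pics/d_scene.png

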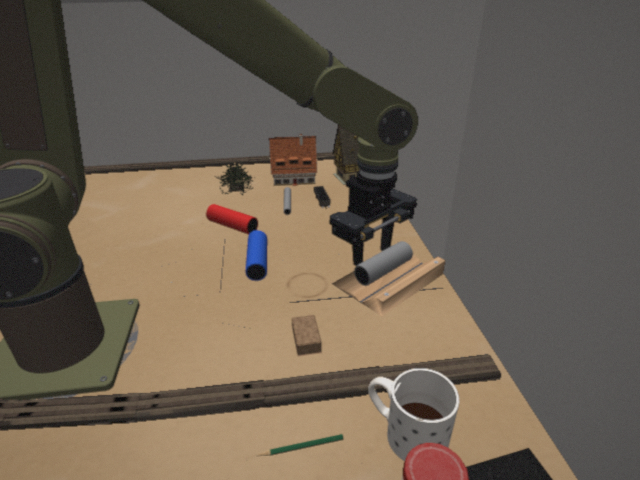

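The stub is near the lip, at block y ≈ 28 mm. One more 18 mm push takes it over.

```bash
python3 -m creep '[[-0.6,[-0.06,0,-0.01],[0,0,0]],[-0.6,[-0.06,0,-0.01],[0,0,0]],[-0.6,[-0.05,0,0],[0,0,0]],[-0.6,[-0.05,0,0],[0,0,0]],[-0.6,[-0.05,0,0],[0,0,0]],[-0.6,[-0.05,0,0],[0,0,0]],[-0.6,[0,0,0],[0,0,0]],[-0.6,[0,0,0],[0,0,0]]]'
python3 look.py e
```

```text
clock: 11.7
position: [568.3, 132.2, 24.4]
eef_rot: [0.468, 0.884, -0.0, -0.0]
ft_force: [0.0, -0.4, -0.3]
opening: 0.803
grip_force: 0.0
t 11.7 tcp [568.31589787 132.17911435  24.41808515] blk (np.float64(2.7756273824537434), np.float64(44.32278369701489)) yaw 34.235697657691134 tilt [-0. -0. -1.] F [ 0.04442596 -0.36275857 -0.34532141] 0.8030096388177353
top [(0.9, [323.3, 201.9, 20.9], array([-160.,  240.])), (0.85, [267.8, 367.4, 22.2], array([-113.,  408.]))]
scene [(0.93, [323.7, 204.7, 22.0], array([-158.,  242.])), (0.6, [590.1, 97.5, 23.1], array([1., 3.]))]
```

View pics/e_scene.png

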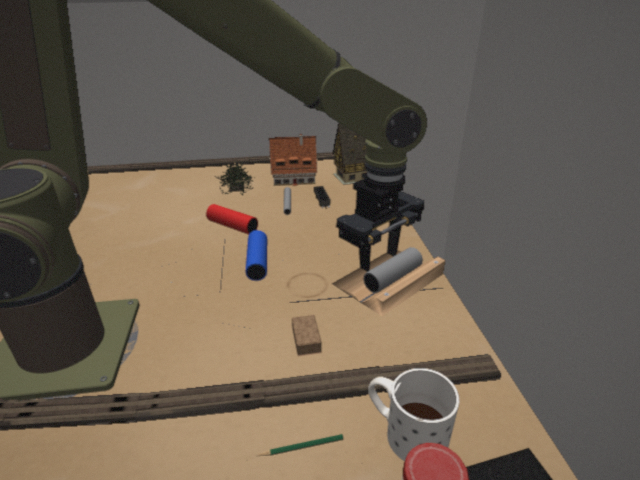

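The stub, now at about (394,270), dropped into the V (block coordinates ≈ (1, 3) mm) and contact force is zero. I back off, rise and swing clear to check from the top.

```bash
python3 -m creep '[[-0.6,[0.2,0,0],[0,0,0]],[-0.6,[0.4,0,0],[0,0,0]],[-0.6,[0.4,0,-0.3],[0,0,0]],[-0.6,[0.3,0,-0.6],[0,0,0]],[-0.6,[0.3,0,-0.6],[0,0,0]],[-0.6,[0.5,0,-0.6],[0,0,0]],[-0.6,[0.5,0,-0.4],[0,0,0]],[-0.6,[0.5,0,0],[0,0,0]]]'
python3 -m creep '[[-0.6,[0.5,0,0],[0,0,0]],[-0.6,[0.5,0,0],[0,0,0]],[-0.6,[0.4,0,0],[0,0,0]],[-0.6,[0.2,0,0],[0,0,0]],[-0.6,[0,0,0],[0,0,0]],[-0.6,[0,0,0],[0,0,0]],[-0.6,[0,0,0],[0,0,0]],[-0.6,[0,0,0],[0,0,0]]]'
python3 look.py f; python3 - <<'E'
from h import *
for n in ("thin_tube","coal_wagon","sand_block","van_green"): print(n,[bot.tip_of(n,c)[:1] for c in ("top","scene")])
E
```

```text
clock: 12.9
position: [464.0, 287.9, 177.7]
eef_rot: [0.467, 0.884, 0.002, 0.001]
ft_force: [-0.1, -0.2, 0.3]
opening: 0.799
grip_force: 0.0
clock: 13.9
position: [410.1, 364.9, 174.4]
eef_rot: [0.468, 0.884, -0.0, 0.0]
ft_force: [0.9, -0.6, -0.0]
opening: 0.801
grip_force: 0.0
t 13.9 tcp [410.05828656 364.88606617 174.42858049] blk (np.float64(3.1757137020002193), np.float64(325.7438861258308)) yaw 34.18623194431285 tilt [ 0. -0. -1.] F [ 0.94354171 -0.55516929 -0.02433363] 0.801129663511317
top [(0.95, [326.8, 200.7, 20.5], array([-158.,  237.])), (0.61, [591.2, 94.5, 27.6], array([0., 0.]))]
scene [(0.91, [270.4, 365.9, 22.1], array([-112.,  405.])), (0.81, [592.1, 95.4, 26.6], array([2., 1.])), (0.8, [324.7, 203.0, 21.9], array([-159.,  240.]))]
thin_tube [[{'location': [635.6, 457.3, 1.1], 'score': 0.38}], [{'location': [406.3, 472.3, 6.4], 'score': 0.6}]]
coal_wagon [[], [{'location': [499.0, 466.1, 0.7], 'score': 0.54}]]
sand_block [[{'location': [398.3, -41.6, 0.9], 'score': 0.81}], [{'location': [398.1, -41.5, 1.8], 'score': 0.86}]]
van_green [[{'location': [638.1, 458.1, -0.5], 'score': 0.91}], [{'location': [636.1, 452.7, 0.4], 'score': 0.69}]]
```

View pics/f_top.png

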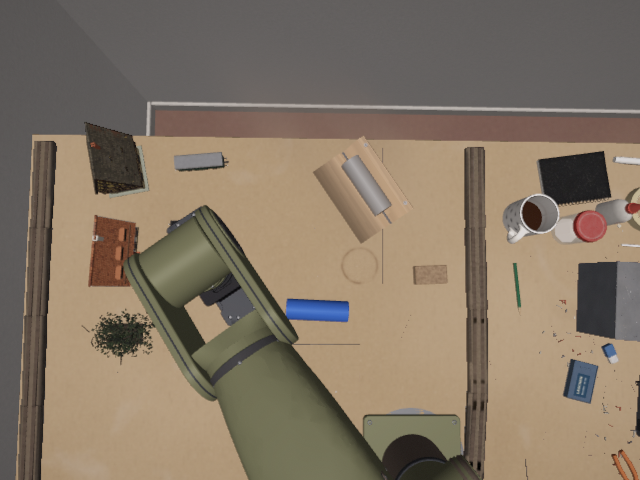

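The stub lies home in the V, spanning about (347,158)–(387,213) in the block's middle. The bystanders read where they stood (the arm hides the thin tube and coal wagon from the top, but the scene camera sees them in place), and the arm is clear.

```bash
python3 -c "
from station import bot
print(bot.finish_job())"
```

```text
the job is handed in; nothing more can be done
None
```

The grey pipe stub was rolled up the ramp and dropped home in the V, centred to within about 3 mm along it; the bystanders read where they stood, and the job was handed in with the arm clear at about 14 s (no verdict was returned).

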